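# Slide the thick feeler under the rod warmer's gate

### The arm

A 6-joint arm with a two-finger parallel gripper is mounted at the origin on a cart in front of the work surface, level with it; the furniture and walls round the work are solid. World frame = base frame: x ahead of the robot, y to its left, z up, the work surface at z = 0. Lengths are in mm, angles in rad, forces in N, time in s.
With the tool pointing down it reaches from about 325 to 925 mm from the base axis. Payload 3.1 kg.
Tool frame: the origin (TCP) lies at the very end of the fingers, on their centre line; the grasp point (between the pads) lies 19 mm behind it; z points along the fingers, y is the direction in which the jaws open and shut (so a half turn about z gives the same grasp; the last joint's range is limited). The gripper opens to 85 mm and grips with 20 to 120 N. Pads are 22 mm wide; open, the fingers measure 114 mm over their backs; the gripper's body (76 mm by 85 mm) begins 54 mm behind the grasp point. The pads swing forward as they close: fully open they stand 13 mm farther back than shut.
Start: joints at [1.082, 0.217, 1.613, -0, 1.311, -0.112], TCP at [229.949, 581.173, 231.3] pointing down, gripper open.
Joint ranges: [-2.75, 2.75], [-0.78, 2.1], [0.31, 2.55], [-1.13, 4.27], [0.13, 2.63], [-2.58, 2.58]. Speed limits (rad/s): [2.79, 2.79, 3.14, 3.14, 3.14, 3.14].

### API

Orientations are given as a rotation vector (axis times angle).
In Python, from station import ctrl gives the robot as it stands. The module is installed in compiled form; this text tells all that it offers.
- The arm moves only by the shell command python3 -m inch 'ROWS' [OPENING]. ROWS is JSON, a list of rows, each an object with "xyz": the shift along the tool's x, y, z in mm, a list of three; "dr": the turn, a rotation vector about the tool's x, y, z in rad, a list of three. In form: [{"xyz": [dx, dy, dz], "dr": [ax, ay, az]}, ...]. A call has 1 to 12 rows; each row is the pose to reach, as a shift and turn from the pose commanded when the call began, along the tool's axes at that moment; what a row does not reach only later rows make up. A row lasts 1/12 s, in which the tool goes at most 41.7 mm and 7.16 degrees, less where a joint would pass 70% of its speed; a pose out of reach is approached as far as the arm can. A call with a gripper value outside its range is refused whole. OPENING is the opening, from -1 (shut) to 1 (fully open), set as the call begins (- or left out, the last holds). The fingers move at their own pace and stop on an object; the grip force is fixed at half the most. Time passes only in rows, so rows that repeat a pose let the fingers close. It gives the time, the measured TCP pose, the force and the opening at its end, in the units of the state.
- ctrl.state(): the state, without advancing time (a new reading comes with each control period).
- ctrl.snapshot(name): name is "side" or "top"; returns a dict with "color" (384x512x3 uint8, red, green, blue), "depth" (384x512 float32, mm along the optical axis (not along the pixel's ray), 0 where there is no reading), "fx", "fy", "cx", "cy" (pixels), "D" ([k1, k2, p1, p2, k3] as OpenCV has them; the pictures are not rectified), "pose" (4x4, takes a point from camera to world coordinates). Camera axes: x right, y up, looking along -z (the intrinsics and any distortion apply to the point x, -y, -z); pixel columns grow to the right and rows downward; lengths in mm; the calibration is good to about 2 mm. A picture is of the moment at which its call begins.
- ctrl.job_done(): hands the job in, once; it reports no verdict.
The state is a dict: "t": time; "qpos": joint angles; "qd": joint speeds; "joint_torque": joint torques, N m; "tool_pos": TCP position; "ee_rot": TCP orientation; "contact_force": force on the tool from outside, world axes, zero at the start; "torque": the same for the moment, N m; "grip_width": finger opening in mm.
Only numpy, scipy, OpenCV 4.12 (cv2) and the standard library are available. Lean on these libraries where they do the work, as an engineer would, in place of code of your own. Each camera call takes 0.05 s, during which the arm holds its last target.

### The job

The gate of the little rod warmer has to stand open by the thickness of the thick feeler. Take the thicker, wider of the two feelers by its wooden handle, slide its blade flat along the worktop and straight in under the gate, so that it drags as the gate rides up on it, until the brass shoulder all but touches the gate. Let go and leave it there, and leave the thin feeler where it lies.

Things in the scene. Friction and masses are not known exactly. Their poses are not given: they have to be found in the camera images.
- feeler_thick: thick feeler: flat steel blade 30 mm wide, 10 mm thick; upright wooden handle 18 mm wide (y), 40 mm tall, from x -28 to 28 mm, 20 mm wide brass ferrule to x 32. Origin on the worktop under mid handle; x runs along the blade to its nose at x 110 mm, z up. The last 22 mm slope down on top to 3 mm. 0.12 kg. Grip it across the handle's width
- feeler_thick_shoulder (a point): on the thick feeler's underside, middle of the front face of its brass shoulder: a cross-bar 8 mm long, 40 mm wide, 16 mm tall. 70 mm ahead of the feeler's origin along its x, 40 mm behind the nose; axes as the feeler's
- feeler_thin: thin feeler, not wanted: same lengths and handle, but its blade is only 16 mm wide and 4 mm thick (shoulder 26 mm wide), so it would pass under the gate without touching. Origin and axes as on the thick one
- warmer: rod warmer (cold): low grey steel box fixed to the worktop, 75 mm deep (x), 160 wide (y), 90 tall, gate guides at its front 102 tall, their faces 51.5 mm before the origin. Origin on the worktop under its middle; x points from mouth to back: a feeler goes in along +x. No floor; mouth in the -x face 104 mm wide, 59 mm deep
- gate_lip (a point): under the middle of the gate's front face, 48.5 mm before the warmer's origin, at worktop height (rises with the gate); axes as the warmer's. The gate is an upright aluminium plate 8 mm thick, 112 mm wide, top 87 mm up, with a rounded lower lip 7 mm above the worktop when lowest
- gate (a joint): height of the gate above its lowest place, m: 0 with the gap at 7 mm, 0.003 when it rests on the thick blade, at most 0.03. It slides freely up and down and falls by its own weight of 0.25 kg

How it is judged:
By the outcome, as a careful person would: the job done as asked, in the order asked, and still so for the second after the job is handed in, with the robot touching nothing.
It also fails if it takes over 40 s, if anything falls off the work surface, if the arm or the gripper's body presses on something with over 40 N, if the wrist force passes 120 N, or if a joint passes its speed limit or range.

## Working session

There is one attempt and no reset: what is moved stays moved. The work goes in short steps, Python scripts to look and compute and a shell command to move; the robot and the scene stay as the last step left them, time stands still between calls to the robot, and variables do not carry over. Pictures are saved under pics/ and viewed, and the job is handed in when it is done.

```bash
mkdir -p pics
cat > h.py <<'E'
import numpy as np, cv2
from station import ctrl
def snap(n,f):
    s=ctrl.snapshot(n); cv2.imwrite('pics/'+f+'.png',s['color'][:,:,::-1]); np.savez('/tmp/'+f,**{k:np.array(v) for k,v in s.items()}); return s
def pts(s):
    K=np.array([[s['fx'],0,s['cx']],[0,s['fy'],s['cy']],[0,0,1.]]).astype(float)
    h,w=s['depth'].shape
    uv=np.stack(np.meshgrid(np.arange(w),np.arange(h)),-1).reshape(-1,1,2).astype(float)
    n=cv2.undistortPoints(uv,K,np.array(s['D'],float)).reshape(h,w,2)
    d=s['depth']
    P=np.stack([n[...,0]*d,-n[...,1]*d,-d],-1)
    T=np.array(s['pose']); W=P@T[:3,:3].T+T[:3,3]
    W[d==0]=np.nan
    return W
E
python3 - <<'E'
from h import *
for n in('top','side'):
    s=snap(n,n+'0'); print(n,s['fx'],s['cx'],s['D'],np.round(s['pose'],3).tolist())
print(ctrl.state())
E
```

```text
top 477.8535484179209 254.0215969199713 [-0.06902384  0.          0.          0.          0.        ] [[-0.004, 0.996, -0.09, 443.812], [-1.0, -0.006, -0.021, 139.348], [-0.022, 0.09, 0.996, 1079.277], [0.0, 0.0, 0.0, 1.0]]
side 477.0422481638831 253.01691954297075 [-0.06410104  0.          0.          0.          0.        ] [[0.99, 0.076, -0.117, 394.108], [-0.138, 0.66, -0.739, -597.553], [0.021, 0.747, 0.664, 716.95], [0.0, 0.0, 0.0, 1.0]]
{'t': 0.1, 'qpos': array([ 1.08180860e+00,  2.17684860e-01,  1.61479025e+00,  8.52178711e-06,
        1.31126166e+00, -1.12195439e-01]), 'qd': array([-0.00070975, -0.00155473, -0.0046706 ,  0.00250477,  0.0008015 ,
        0.00108899]), 'joint_torque': array([-8.81738506e-04, -3.98077941e+01, -3.04971313e+01, -2.66339939e-04,
        4.28503627e-03,  3.48447270e-05]), 'tool_pos': array([229.59278738, 580.51987327, 230.08635679]), 'ee_rot': array([-0.58825168, -3.08537133,  0.00321247]), 'contact_force': array([0.4431853 , 0.15543762, 0.53055779]), 'torque': array([-0.00522903,  0.01810237, -0.02801503]), 'grip_width': 85.57533626283747}
```

View pics/top0.png

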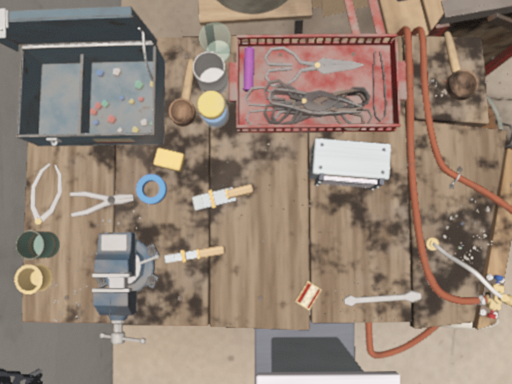

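View pics/side0.png

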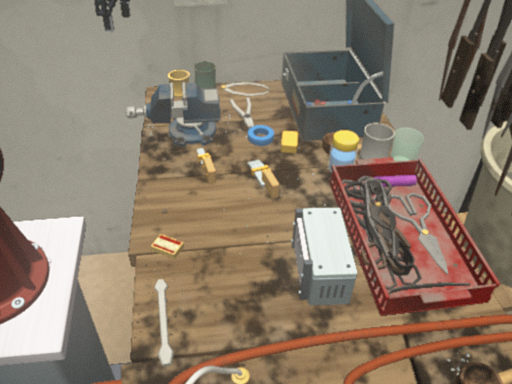

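The top view shows the warmer at about (352,162) with its gate side facing down, towards the robot. The thick feeler is at (222,197) with its handle at the right end (240,191). The thin one is at (195,255).

Run:
```python
from h import *
out=[]
for f in('top0','side0'):
    s=dict(np.load('/tmp/'+f+'.npz')); W=pts(s)
    boxes={'top0':dict(thick=(185,175,262,215),thin=(158,240,232,270),warm=(300,130,402,195)),
           'side0':dict(thick=(240,152,288,196),thin=(190,140,225,190),warm=(285,200,365,310))}[f]
    for k,(a,b,c,d) in boxes.items():
        P=W[b:d,a:c].reshape(-1,3); 
        P=P[~np.isnan(P[:,0])]
        print(f,k,'table z med',np.median(P[P[:,2]<5][:,2]))
        if k=='warm':
            Q=P[(P[:,2]>80)&(P[:,2]<96)]; r=cv2.minAreaRect(Q[:,:2].astype(np.float32)); print(' top rect',r, np.median(Q[:,2]))
            Q=P[P[:,2]>70]; print(' >70',cv2.minAreaRect(Q[:,:2].astype(np.float32)),Q[:,2].max())
        else:
            Q=P[P[:,2]>30]; r=cv2.minAreaRect(Q[:,:2].astype(np.float32)); print(' handle',r,len(Q),np.median(Q[:,2]),Q.mean(0))
            Q=P[(P[:,2]>6)]; r=cv2.minAreaRect(Q[:,:2].astype(np.float32)); print(' all',r,len(Q))
s=dict(np.load('/tmp/top0.npz'));im=s['color']
cv2.imwrite('pics/tz1.png',cv2.resize(im[165:275,155:265],None,fx=5,fy=5,interpolation=2)[:,:,::-1])
cv2.imwrite('pics/tz2.png',cv2.resize(im[120:200,300:405],None,fx=6,fy=6,interpolation=2)[:,:,::-1])
s=dict(np.load('/tmp/side0.npz'));im=s['color']
cv2.imwrite('pics/sz1.png',cv2.resize(im[140:310,190:370],None,fx=3.5,fy=3.5,interpolation=2)[:,:,::-1])
```

```text
top0 thick table z med -0.1856974007739609
 handle ((555.6959228515625, 193.95974731445312), (18.88132667541504, 59.728858947753906), 12.682374954223633) 230 39.32921260398484 [555.4127307  194.36554228  39.19887662]
 all ((544.6043701171875, 230.34080505371094), (39.27976608276367, 134.70748901367188), 6.402979373931885) 701
top0 thin table z med -0.20475477713398504
 handle ((417.89984130859375, 298.6737365722656), (20.4627685546875, 144.73118591308594), 7.310885906219482) 240 39.24082232992362 [423.58726209 259.40562751  39.13241417]
 all ((416.9028015136719, 301.9075927734375), (26.136274337768555, 151.3798370361328), 5.541277885437012) 337
top0 warm table z med -0.10746525019442288
 top rect ((610.7118530273438, -44.0504150390625), (162.1309051513672, 90.57278442382812), 85.46106719970703) 89.79970904378115
 >70 ((610.6294555664062, -44.0576171875), (162.1300048828125, 90.80859375), 85.42562866210938) 105.51552186121876
side0 thick table z med 1.7733847285310276
 handle ((558.1366577148438, 193.20016479492188), (19.705541610717773, 64.27760314941406), 11.655515670776367) 197 40.73938835337947 [557.3267097  190.30690508  39.3774977 ]
 all ((548.5337524414062, 233.9731903076172), (139.9130401611328, 67.65828704833984), 81.36015319824219) 559
side0 thin table z med 1.7706871603228933
 handle ((426.60150146484375, 257.7766418457031), (18.520971298217773, 62.82733917236328), 9.601365089416504) 169 40.95596110938982 [426.11042285 252.47750347  39.75185751]
 all ((412.8522033691406, 309.5531005859375), (166.5231475830078, 58.0875358581543), 88.29857635498047) 406
side0 warm table z med 1.181448308590575
 top rect ((611.017822265625, -45.216636657714844), (162.53688049316406, 89.75884246826172), 84.9441909790039) 91.08070125547431
 >70 ((610.5643920898438, -45.338287353515625), (162.4014892578125, 90.97960662841797), 84.44253540039062) 106.83958348281692
```

View pics/tz1.png

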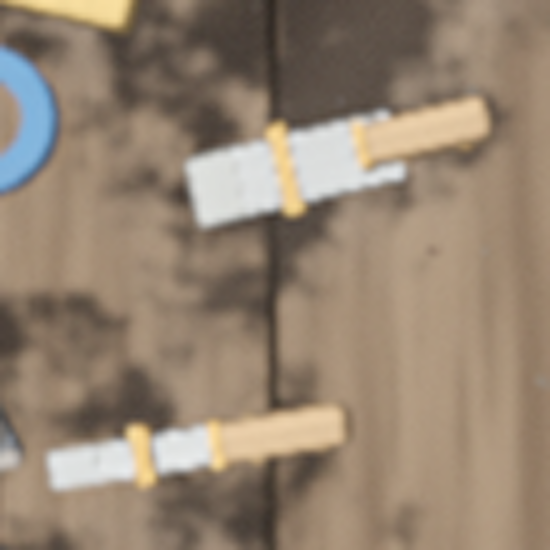

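View pics/tz2.png

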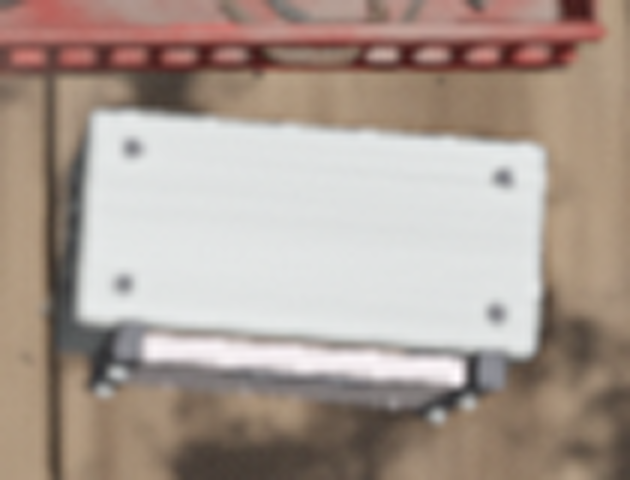

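View pics/sz1.png

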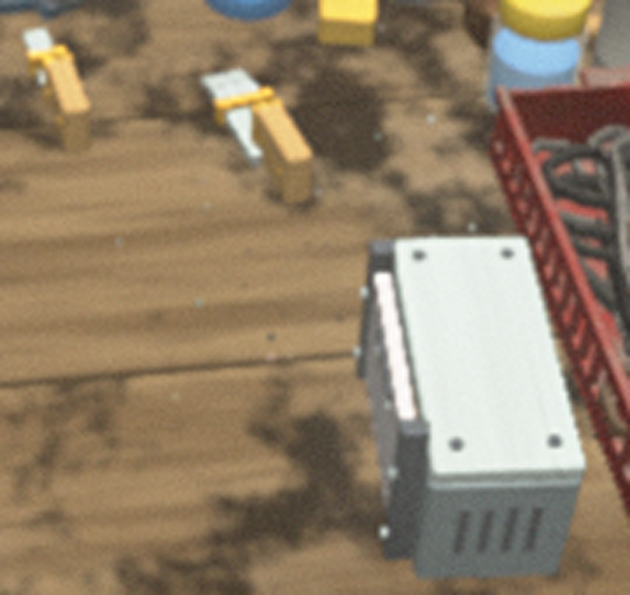

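```bash
cat >> h.py <<'E'
from scipy.spatial.transform import Rotation as Ro
def rel(p,yaw):
    """shift/turn in tool axes to reach TCP p (mm), tool x yaw (deg), pointing down"""
    st=ctrl.state(); R=Ro.from_rotvec(st['ee_rot'])
    y=np.radians(yaw); c,s=np.cos(y),np.sin(y)
    G=Ro.from_matrix(np.array([[c,s,0],[s,-c,0],[0,0,-1.]]))
    print('xyz',np.round(R.inv().apply(np.array(p)-st['tool_pos']),1),'dr',np.round((R.inv()*G).as_rotvec(),3),'tcp',np.round(st['tool_pos'],1),'F',np.round(st['contact_force'],1),'w',round(st['grip_width'],1),'t',st['t'])
E
python3 -c "
from h import *
rel([558,187,120],102.7)"
```

```text
xyz [-450.2 -244.8  110.5] dr [-0.002  0.001  0.972] tcp [229.6 580.5 230.1] F [0.4 0.2 0.5] w 85.6 t 0.1
```

```bash
python3 -m inch '[{"xyz":[-225,-122,0],"dr":[0,0,0.486]},{"xyz":[-225,-122,0],"dr":[0,0,0.486]},{"xyz":[-225,-122,0],"dr":[0,0,0.486]},{"xyz":[-225,-122,0],"dr":[0,0,0.486]},{"xyz":[-225,-122,0],"dr":[0,0,0.486]},{"xyz":[-450,-245,0],"dr":[0,0,0.972]},{"xyz":[-450,-245,0],"dr":[0,0,0.972]},{"xyz":[-450,-245,0],"dr":[0,0,0.972]},{"xyz":[-450,-245,0],"dr":[0,0,0.972]},{"xyz":[-450,-245,60],"dr":[0,0,0.972]},{"xyz":[-450,-245,110],"dr":[0,0,0.972]},{"xyz":[-450,-245,110],"dr":[0,0,0.972]}]' 1
python3 -c "
from h import *
rel([558,187,70],102.7)"
```

```text
t: 1.1
tool_pos: [535.7, 215.8, 158.0]
ee_rot: [1.962, 2.451, 0.005]
contact_force: [0.5, 0.9, -0.8]
grip_width: 85.5
xyz [-33.   15.1  88. ] dr [ 0.004 -0.    -0.001] tcp [535.7 215.8 158. ] F [ 0.5  0.9 -0.8] w 85.5 t 1.1
```

```bash
python3 -m inch '[{"xyz":[-33,15,40],"dr":[0,0,0]},{"xyz":[-33,15,70],"dr":[0,0,0]},{"xyz":[-33,15,88],"dr":[0,0,0]},{"xyz":[-33,15,88],"dr":[0,0,0]},{"xyz":[-33,15,88],"dr":[0,0,0]},{"xyz":[-33,15,88],"dr":[0,0,0]}]'
python3 - <<'E'
from h import *
rel([558,187,10],102.7)
s=snap('top','top1')
cv2.imwrite('pics/t1.png',cv2.resize(s['color'][145:255,175:315],None,fx=5,fy=5,interpolation=2)[:,:,::-1])
s=snap('side','side1')
cv2.imwrite('pics/s1.png',cv2.resize(s['color'][90:220,190:350],None,fx=4,fy=4,interpolation=2)[:,:,::-1])
E
```

```text
t: 1.6
tool_pos: [556.5, 189.1, 70.9]
ee_rot: [1.96, 2.453, 0.003]
contact_force: [0.4, 0.4, -0.1]
grip_width: 85.4
xyz [-2.3  0.9 60.9] dr [ 0.002 -0.     0.001] tcp [556.5 189.1  70.9] F [ 0.4  0.4 -0.1] w 85.4 t 1.6
```

View pics/t1.png

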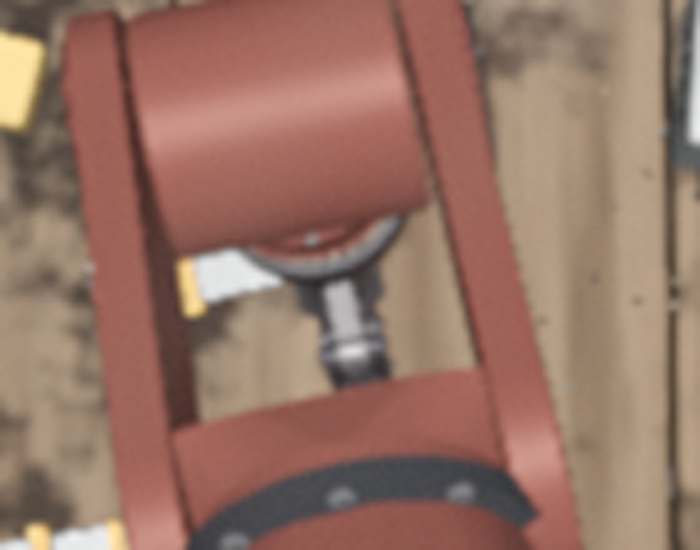

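View pics/s1.png

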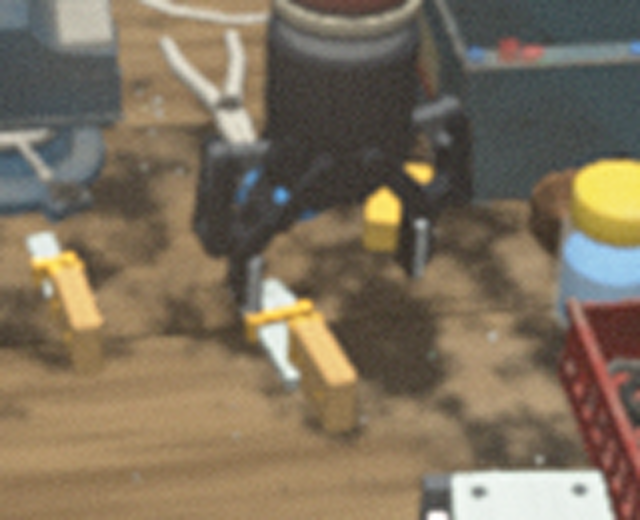

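The open fingers straddle the feeler: the tips are at (250,290) and (420,265) in the side crop, with the handle below. I'll descend and grip.

```bash
python3 -m inch '[{"xyz":[-2,1,30],"dr":[0,0,0]},{"xyz":[-2,1,45],"dr":[0,0,0]},{"xyz":[-2,1,55],"dr":[0,0,0]},{"xyz":[-2,1,60],"dr":[0,0,0]},{"xyz":[-2,1,60],"dr":[0,0,0]},{"xyz":[-2,1,60],"dr":[0,0,0]}]'
python3 -m inch '[{"xyz":[0,0,0],"dr":[0,0,0]},{"xyz":[0,0,0],"dr":[0,0,0]},{"xyz":[0,0,0],"dr":[0,0,0]},{"xyz":[0,0,0],"dr":[0,0,0]},{"xyz":[0,0,0],"dr":[0,0,0]},{"xyz":[0,0,0],"dr":[0,0,0]},{"xyz":[0,0,0],"dr":[0,0,0]},{"xyz":[0,0,0],"dr":[0,0,0]}]' -1
python3 - <<'E'
from h import *
rel([558,187,10],102.7)
s=snap('side','side2')
cv2.imwrite('pics/s2.png',cv2.resize(s['color'][90:220,190:350],None,fx=4,fy=4,interpolation=2)[:,:,::-1])
E
```

```text
t: 2.2
tool_pos: [557.8, 187.2, 10.6]
ee_rot: [1.96, 2.453, 0.002]
contact_force: [-0.2, 0.0, 0.2]
grip_width: 85.5
t: 2.87
tool_pos: [557.5, 186.8, 9.9]
ee_rot: [1.961, 2.453, 0.001]
contact_force: [0.7, -1.6, 0.8]
grip_width: 17.0
xyz [ 0.1  0.6 -0.1] dr [0.001 0.    0.   ] tcp [557.5 186.8   9.9] F [ 0.7 -1.6  0.8] w 17.0 t 2.8667
```

View pics/s2.png

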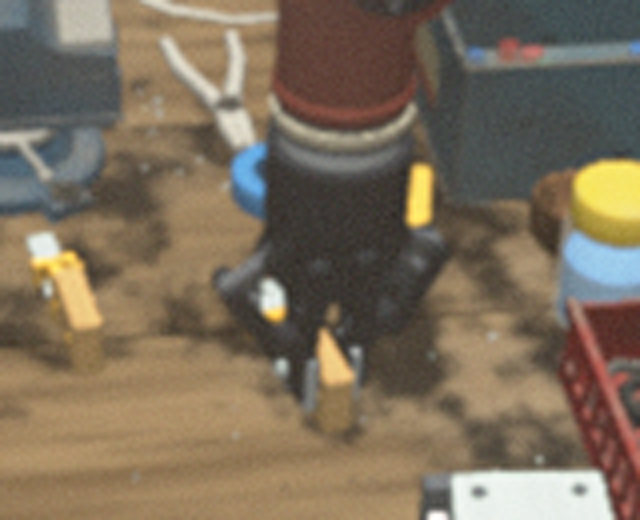

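The handle is gripped (17 mm). Next I lift slightly and carry it round in front of the gate.

```bash
python3 -m inch '[{"xyz":[0,0,-10],"dr":[0,0,0]},{"xyz":[0,0,-20],"dr":[0,0,0]},{"xyz":[0,0,-30],"dr":[0,0,0]},{"xyz":[0,0,-30],"dr":[0,0,0]}]'
python3 - <<'E'
from h import *
rel([424,60,38],-4.7)
E
```

```text
t: 3.25
tool_pos: [559.0, 187.3, 42.5]
ee_rot: [1.96, 2.451, 0.006]
contact_force: [0.9, 0.0, -0.9]
grip_width: 16.8
xyz [ -94.4 -159.7    3.8] dr [ 0.003 -0.005  1.875] tcp [559.  187.3  42.5] F [ 0.9  0.  -0.9] w 16.8 t 3.25
```

```bash
python3 -m inch '[{"xyz":[-5,-9,0],"dr":[0,0,0.06]},{"xyz":[-12,-20,0],"dr":[0,0,0.15]},{"xyz":[-20,-34,0],"dr":[0,0,0.25]},{"xyz":[-28,-47,0],"dr":[0,0,0.35]},{"xyz":[-36,-60,0],"dr":[0,0,0.45]},{"xyz":[-44,-74,0],"dr":[0,0,0.55]},{"xyz":[-52,-87,0],"dr":[0,0,0.65]},{"xyz":[-60,-101,0],"dr":[0,0,0.75]},{"xyz":[-68,-114,0],"dr":[0,0,0.85]},{"xyz":[-76,-128,0],"dr":[0,0,0.95]},{"xyz":[-83,-140,0],"dr":[0,0,1.03]},{"xyz":[-88,-148,0],"dr":[0,0,1.07]}]'
python3 - <<'E'
from h import *
rel([424,60,38],-4.7)
E
```

```text
t: 4.25
tool_pos: [430.6, 67.7, 39.5]
ee_rot: [-2.94, -1.106, 0.001]
contact_force: [0.1, -1.0, -0.3]
grip_width: 17.0
xyz [-10.1   1.4   1.5] dr [-0.     0.001  0.802] tcp [430.6  67.7  39.5] F [ 0.1 -1.  -0.3] w 17.0 t 4.25
```

```bash
python3 -m inch '[{"xyz":[-4,0,0],"dr":[0,0,0.06]},{"xyz":[-8,0,0],"dr":[0,0,0.15]},{"xyz":[-10,0,0],"dr":[0,0,0.25]},{"xyz":[-10,0,0],"dr":[0,0,0.35]},{"xyz":[-10,0,0],"dr":[0,0,0.45]},{"xyz":[-10,0,0],"dr":[0,0,0.55]},{"xyz":[-10,1,0],"dr":[0,0,0.65]},{"xyz":[-10,1,0],"dr":[0,0,0.74]},{"xyz":[-10,1,0],"dr":[0,0,0.79]},{"xyz":[-10,1,0],"dr":[0,0,0.802]},{"xyz":[-10,1,0],"dr":[0,0,0.802]}]'
python3 - <<'E'
from h import *
rel([429,-29.5,25],-4.7)
E
```

```text
t: 5.17
tool_pos: [425.3, 61.0, 39.8]
ee_rot: [-3.139, 0.123, -0.001]
contact_force: [1.5, -0.1, -1.0]
grip_width: 16.9
xyz [10.7 89.9 14.8] dr [-0.    -0.001  0.004] tcp [425.3  61.   39.8] F [ 1.5 -0.1 -1. ] w 16.9 t 5.1667
```

```bash
python3 -m inch '[{"xyz":[2,12,0],"dr":[0,0,0]},{"xyz":[4,30,0],"dr":[0,0,0]},{"xyz":[6,50,2],"dr":[0,0,0]},{"xyz":[8,70,5],"dr":[0,0,0]},{"xyz":[10,84,10],"dr":[0,0,0]},{"xyz":[10.5,90,15],"dr":[0,0,0]},{"xyz":[10.5,90,15],"dr":[0,0,0]},{"xyz":[10.5,90,15],"dr":[0,0,0]}]'
python3 - <<'E'
from h import *
rel([429,-29.5,25],-4.7)
s=snap('top','top3')
cv2.imwrite('pics/t3.png',cv2.resize(s['color'][130:290,260:420],None,fx=3.7,fy=3.7,interpolation=2)[:,:,::-1])
s=snap('side','side3')
cv2.imwrite('pics/s3.png',cv2.resize(s['color'][140:340,170:370],None,fx=3,fy=3,interpolation=2)[:,:,::-1])
E
```

```text
t: 5.83
tool_pos: [427.9, -29.3, 24.1]
ee_rot: [-3.138, 0.125, 0.002]
contact_force: [-0.8, 0.0, -1.3]
grip_width: 17.0
xyz [ 1.1  0.1 -0.9] dr [-0.001  0.001  0.002] tcp [427.9 -29.3  24.1] F [-0.8  0.  -1.3] w 17.0 t 5.8333
```

View pics/t3.png

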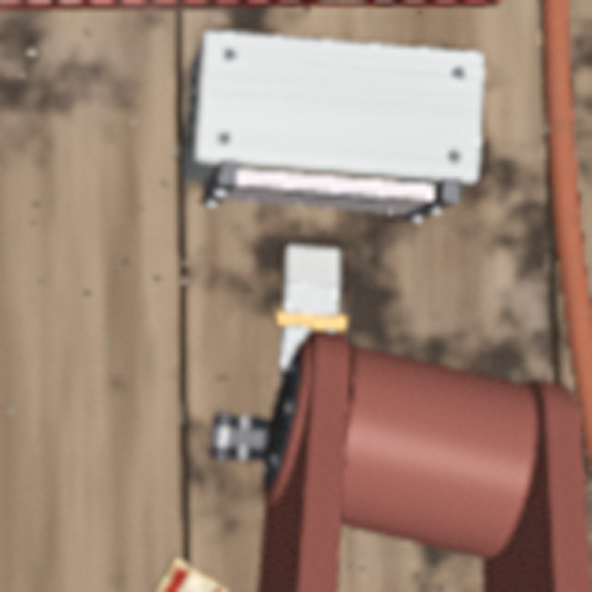

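View pics/s3.png

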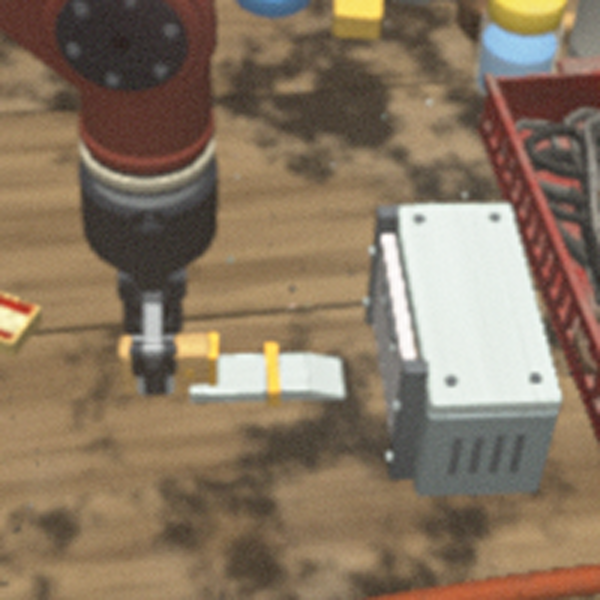

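```bash
cat >> h.py <<'E'
def meas(f,yaw=-4.7,O=(617.7,-44.9)):
    """feeler & warmer in warmer frame by colour/depth"""
    s=dict(np.load('/tmp/'+f+'.npz')); W=pts(s); c=s['color'].astype(int)
    y=np.radians(yaw); ex=np.array([np.cos(y),np.sin(y)]); ey=np.array([-ex[1],ex[0]])
    L=np.stack([(W[...,:2]-O)@ex,(W[...,:2]-O)@ey,W[...,2]],-1)
    return s,L,c
E
python3 - <<'E'
from h import *
for f in('top3','side3'):
    s,L,c=meas(f)
    sat=(c[...,0]-c[...,2])
    reg=(abs(L[...,1])<60)&(L[...,0]>-190)&(L[...,0]<-50)
    br=reg&(sat>70)&(L[...,2]>12)&(L[...,2]<45)
    P=L[br]; print(f,'brass/wood n',len(P)); 
    for lo in range(-190,-50,6):
        q=P[(P[:,0]>=lo)&(P[:,0]<lo+6)]
        if len(q): print(lo,len(q),np.round(q.min(0),1),np.round(q.max(0),1))
    bl=reg&(c.min(-1)>150)&(sat<50)&(L[...,2]>5)
    P=L[bl]; print('blade',len(P),np.round(np.nanmin(P,0),1),np.round(np.nanmax(P,0),1),cv2.minAreaRect(P[:,:2].astype(np.float32)))
    # warmer
    g=(abs(L[...,1])<100)&(L[...,0]>-80)&(L[...,0]<60)&(L[...,2]>80)
    P=L[g]; print('warm',np.round(P.min(0),1),np.round(P.max(0),1))
    Q=P[(P[:,2]<93)&(P[:,0]>-30)]; print('lid',cv2.minAreaRect(Q[:,:2].astype(np.float32)))
E
```

```text
top3 brass/wood n 60
-124 38 [-123.   -18.7   22.1] [-118.    20.4   34.8]
-118 22 [-117.9  -18.2   20. ] [-114.1   20.5   33. ]
blade 310 [-189.4  -19.3    5.9] [-50.1  59.2 329.7] ((-119.55528259277344, 19.72590446472168), (139.28573608398438, 78.26446533203125), 0.24985285103321075)
warm [-52.2 -80.4  80. ] [ 38.5  81.3 106.4]
lid ((4.252229690551758, 0.43384552001953125), (68.40399932861328, 161.68515014648438), 0.025802578777074814)
side3 brass/wood n 126
-178 6 [-174.1  -10.4   19.2] [-172.1   -7.4   40. ]
-172 13 [-170.3  -10.    31.3] [-166.6   -7.3   44.9]
-160 12 [-159.4  -10.8   28.6] [-155.7   -6.8   44.1]
-154 6 [-153.9  -10.6   28.7] [-153.8   -8.6   44.2]
-124 38 [-121.   -21.2   18.4] [-118.    19.8   35.1]
-118 51 [-117.7  -21.4   17. ] [-113.2   19.2   36.2]
blade 604 [-190.   -59.7   16.8] [-50.7  59.8 346.7] ((-123.84371948242188, 10.691600799560547), (172.63876342773438, 83.833740234375), 22.19965934753418)
warm [-52.  -81.9  80. ] [ 37.8  81.1 106.5]
lid ((3.870342254638672, -0.360382080078125), (163.02906799316406, 67.75337982177734), 89.8821792602539)
```

The top crop shows the nose at (314,246) and the shoulder at (312,322). The blade is square to the gate, within 1 mm sideways, with its shoulder about 65 mm short of it. Now I lower it onto the worktop.

```bash
python3 -m inch '[{"xyz":[0,0,4],"dr":[0,0,0]},{"xyz":[0,0,8],"dr":[0,0,0]},{"xyz":[0,0,11],"dr":[0,0,0]},{"xyz":[0,0,13],"dr":[0,0,0]},{"xyz":[0,0,14],"dr":[0,0,0]},{"xyz":[0,0,14],"dr":[0,0,0]},{"xyz":[0,0,14],"dr":[0,0,0]}]'
python3 - <<'E'
from h import *
rel([429,-29.5,10],-4.7)
s=snap('side','side4');s=snap('side','side4b')
cv2.imwrite('pics/s4.png',cv2.resize(s['color'][140:340,170:370],None,fx=3,fy=3,interpolation=2)[:,:,::-1])
E
```

```text
t: 6.52
tool_pos: [428.4, -29.5, 10.4]
ee_rot: [-3.139, 0.124, 0.0]
contact_force: [0.1, -0.2, -1.1]
grip_width: 17.4
xyz [ 0.6 -0.1  0.4] dr [-0.     0.     0.003] tcp [428.4 -29.5  10.4] F [ 0.1 -0.2 -1.1] w 17.4 t 6.5167
```

View pics/s4.png

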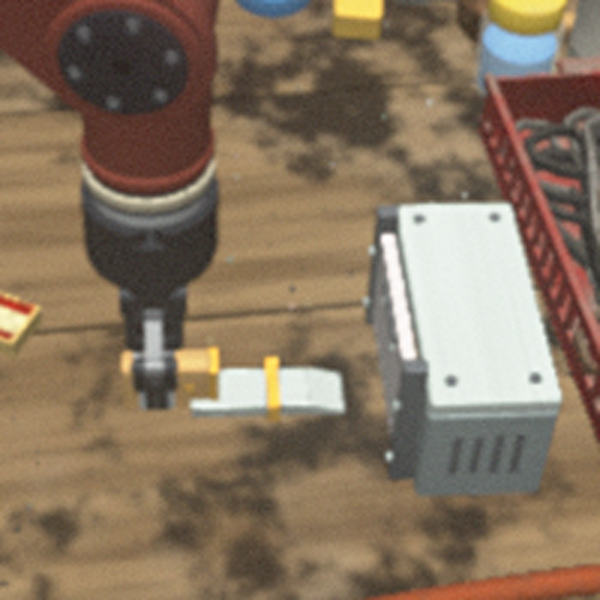

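```bash
for i in 1 2; do python3 -m inch '[{"xyz":[0,0,0.5],"dr":[0,0,0]},{"xyz":[0,0,0.5],"dr":[0,0,0]},{"xyz":[0,0,0.5],"dr":[0,0,0]}]'; done
```

```text
t: 6.87
tool_pos: [428.5, -29.6, 10.1]
ee_rot: [3.139, -0.124, 0.0]
contact_force: [0.1, 0.2, -0.8]
grip_width: 17.2
t: 7.12
tool_pos: [428.6, -29.6, 9.6]
ee_rot: [3.139, -0.124, 0.001]
contact_force: [-0.8, -0.9, -0.3]
grip_width: 17.1
```

```bash
python3 -m inch '[{"xyz":[0,0,0.5],"dr":[0,0,0]},{"xyz":[0,0,0.5],"dr":[0,0,0]},{"xyz":[0,0,0.5],"dr":[0,0,0]},{"xyz":[0,0,0.5],"dr":[0,0,0]}]'
```

```text
t: 7.45
tool_pos: [428.6, -29.6, 9.6]
ee_rot: [3.139, -0.124, -0.0]
contact_force: [-2.2, 0.1, 5.0]
grip_width: 17.2
```

It is on the table with about 5 N of contact. Now I slide it in.

```bash
python3 -m inch '[{"xyz":[2,0,0],"dr":[0,0,0]},{"xyz":[6,0,0],"dr":[0,0,0]},{"xyz":[10,0,0],"dr":[0,0,0]},{"xyz":[14,0,0],"dr":[0,0,0]},{"xyz":[18,0,0],"dr":[0,0,0]},{"xyz":[21,0,0],"dr":[0,0,0]},{"xyz":[22,0,0],"dr":[0,0,0]},{"xyz":[22,0,0],"dr":[0,0,0]}]'
python3 -m inch '[{"xyz":[2,0,0],"dr":[0,0,0]},{"xyz":[4,0,0],"dr":[0,0,0]},{"xyz":[6,0,0],"dr":[0,0,0]},{"xyz":[8,0,0],"dr":[0,0,0]},{"xyz":[10,0,0],"dr":[0,0,0]},{"xyz":[12,0,0],"dr":[0,0,0]},{"xyz":[13,0,0],"dr":[0,0,0]},{"xyz":[13,0,0],"dr":[0,0,0]}]'
python3 - <<'E'
from h import *
rel([429,-29.5,10],-4.7)
s=snap('top','top5')
cv2.imwrite('pics/t5.png',cv2.resize(s['color'][130:290,260:420],None,fx=3.7,fy=3.7,interpolation=2)[:,:,::-1])
s=snap('side','side5')
cv2.imwrite('pics/s5.png',cv2.resize(s['color'][140:340,170:370],None,fx=3,fy=3,interpolation=2)[:,:,::-1])
E
```

```text
t: 8.12
tool_pos: [445.5, -30.4, 9.4]
ee_rot: [-3.138, 0.123, 0.02]
contact_force: [-14.4, 1.1, 20.8]
grip_width: 17.6
t: 8.78
tool_pos: [457.3, -31.4, 9.4]
ee_rot: [-3.138, 0.122, 0.024]
contact_force: [-16.8, 0.8, 24.0]
grip_width: 17.0
xyz [-28.4   0.3  -0.2] dr [-0.001  0.016  0.004] tcp [457.3 -31.4   9.4] F [-16.8   0.8  24. ] w 17.0 t 8.7833
```

View pics/t5.png

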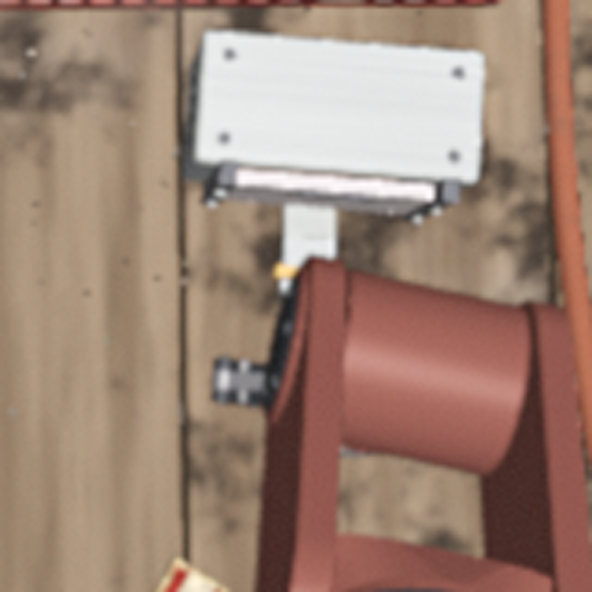

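View pics/s5.png

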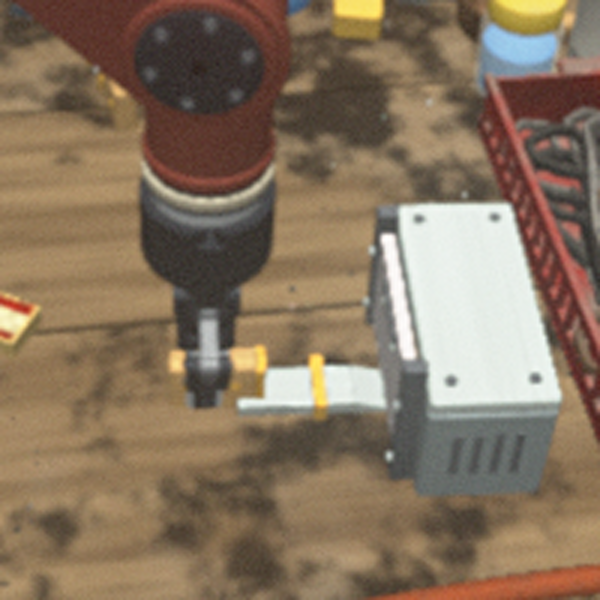

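The blade nose is right at the gate's lip (top crop: blade under the gate at (312,205)), but the downward press has grown to 24 N. I'll ease it off.

```bash
python3 -m inch '[{"xyz":[-2,0,-0.5],"dr":[0,0,0]},{"xyz":[-3,0,-0.5],"dr":[0,0,0]},{"xyz":[-3,0,-0.5],"dr":[0,0,0]},{"xyz":[-3,0,-0.5],"dr":[0,0,0]}]'
python3 - <<'E'
from h import *
rel([429,-29.5,10],-4.7);
E
```

```text
t: 9.22
tool_pos: [459.4, -31.9, 9.6]
ee_rot: [-3.139, 0.124, 0.004]
contact_force: [-4.1, 0.8, 5.9]
grip_width: 17.1
xyz [-30.5   0.   -0.3] dr [-0.     0.003  0.003] tcp [459.4 -31.9   9.6] F [-4.1  0.8  5.9] w 17.1 t 9.2167
```

```bash
python3 -m inch '[{"xyz":[1,0,-0.3],"dr":[0,0,0]},{"xyz":[3,0,-0.3],"dr":[0,0,0]},{"xyz":[5,0,-0.3],"dr":[0,0,0]},{"xyz":[7,0,-0.3],"dr":[0,0,0]},{"xyz":[9,0,-0.3],"dr":[0,0,0]},{"xyz":[10,0,-0.3],"dr":[0,0,0]},{"xyz":[10,0,-0.3],"dr":[0,0,0]},{"xyz":[10,0,-0.3],"dr":[0,0,0]}]'
cat > m.py <<'E'
import sys
from h import *
k=sys.argv[1]
rel([429,-29.5,10],-4.7)
y=np.radians(-4.7); p=ctrl.state()['tool_pos'][:2]-np.array([617.7,-44.9]); print('tcp in warmer x',round(p@[np.cos(y),np.sin(y)],1),'y',round(p@[-np.sin(y),np.cos(y)],1))
for v in('top','side'):
    s=snap(v,v+k)
    cv2.imwrite(f'pics/{v[0]}{k}.png',cv2.resize(s['color'][150:270,280:400] if v=='top' else s['color'][180:320,230:370],None,fx=4,fy=4,interpolation=2)[:,:,::-1])
    s,L,c=meas(v+k); sat=c[...,0]-c[...,2]
    x0=p@[np.cos(y),np.sin(y)]+77
    P=L[(sat>70)&(abs(L[...,1])<35)&(abs(L[...,0]-x0)<20)&(L[...,2]>8)&(L[...,2]<25)]
    if len(P): print(v,'shoulder',np.round(P.min(0),1),np.round(P.max(0),1),len(P), 'pred',round(x0-1,1))
    # gate top
    G=L[(abs(L[...,1])<45)&(L[...,0]>-50.5)&(L[...,0]<-41)&(L[...,2]>70)&(L[...,2]<100)]
    print(' gate top z',np.round(np.percentile(G[:,2],[50,80,95]),1))
E
python3 m.py 6
python3 - <<'E'
from h import *
for k in('top3','side3'):
    s,L,c=meas(k); G=L[(abs(L[...,1])<45)&(L[...,0]>-50.5)&(L[...,0]<-41)&(L[...,2]>70)&(L[...,2]<100)]
    print(k,' gate top z before',np.round(np.percentile(G[:,2],[50,80,95]),1))
E
```

```text
t: 9.88
tool_pos: [468.6, -32.7, 9.5]
ee_rot: [-3.139, 0.124, 0.008]
contact_force: [-6.0, 0.4, 7.4]
grip_width: 17.1
xyz [-39.7  -0.   -0.3] dr [-0.     0.005  0.003] tcp [468.6 -32.7   9.5] F [-6.   0.4  7.4] w 17.1 t 9.8833
tcp in warmer x -149.6 y -0.0
top shoulder [-80.9  10.8   9. ] [-75.2  21.2  19.8] 13 pred -73.6
 gate top z [86.4 88.3 89.7]
side shoulder [-81.1 -20.5   8.4] [-72.6  19.7  19.7] 81 pred -73.6
 gate top z [87.8 89.  89.9]
top3  gate top z before [86.4 87.7 89.5]
side3  gate top z before [88.  89.  89.8]
```

View pics/s6.png

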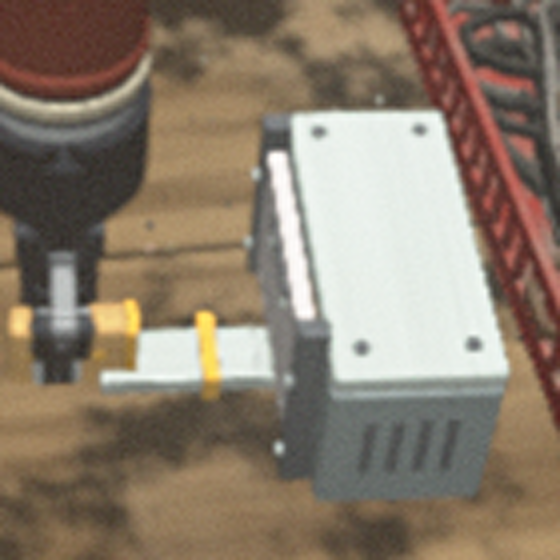

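```bash
python3 -m inch '[{"xyz":[1,0,-0.2],"dr":[0,0,0]},{"xyz":[3,0,-0.2],"dr":[0,0,0]},{"xyz":[5,0,-0.2],"dr":[0,0,0]},{"xyz":[7,0,-0.2],"dr":[0,0,0]},{"xyz":[9,0,-0.2],"dr":[0,0,0]},{"xyz":[11,0,-0.2],"dr":[0,0,0]},{"xyz":[12,0,-0.2],"dr":[0,0,0]},{"xyz":[12,0,-0.2],"dr":[0,0,0]},{"xyz":[12,0,-0.2],"dr":[0,0,0]}]'
python3 m.py 7
```

```text
t: 10.73
tool_pos: [470.9, -32.5, 9.3]
ee_rot: [-3.137, 0.121, 0.044]
contact_force: [-31.3, 0.1, 35.5]
grip_width: 17.0
xyz [-42.    0.2   0.5] dr [-0.001  0.028  0.005] tcp [470.9 -32.5   9.3] F [-31.3   0.1  35.5] w 17.0 t 10.7333
tcp in warmer x -147.3 y 0.3
top shoulder [-79.8  15.9   8.7] [-73.2  21.3  18.1] 9 pred -71.3
 gate top z [86.5 88.5 90. ]
side shoulder [-79.  -20.5   8. ] [-69.9  20.2  21.1] 80 pred -71.3
 gate top z [87.9 89.2 90.2]
```

View pics/s7.png

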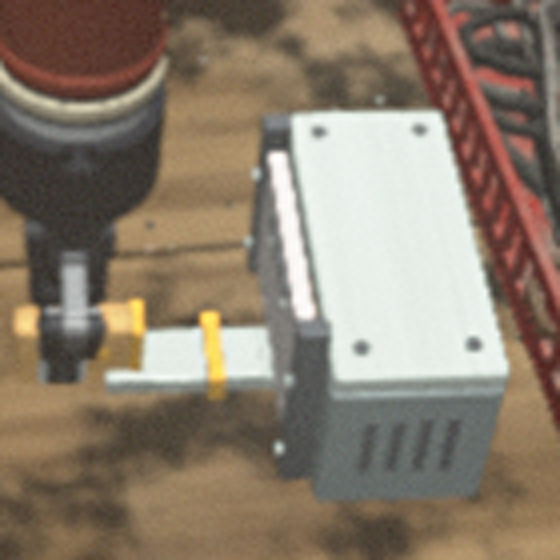

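View pics/t7.png

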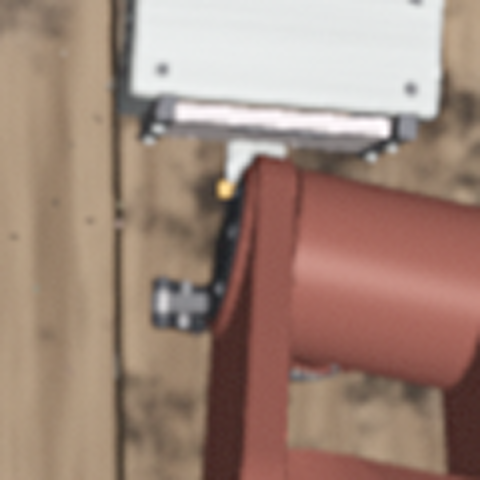

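The blade is digging in. The friction ratio is about 0.7, so dragging tilts the tool nose-down, which adds press and then more drag. I'll unload it, raise a touch and correct the pitch before going on.

```bash
python3 -m inch '[{"xyz":[-3,0,-0.3],"dr":[0,0,0]},{"xyz":[-6,0,-0.6],"dr":[0,0,0]},{"xyz":[-8,0,-0.6],"dr":[0,0,0]},{"xyz":[-8,0,-0.6],"dr":[0,0,0]},{"xyz":[-8,0,-0.6],"dr":[0,0,0]}]'
python3 m.py 8
```

```text
t: 11.25
tool_pos: [471.7, -32.6, 9.5]
ee_rot: [-3.138, 0.124, 0.01]
contact_force: [-6.8, 1.8, 1.7]
grip_width: 17.2
xyz [-42.8   0.3  -0.3] dr [-0.001  0.006  0.003] tcp [471.7 -32.6   9.5] F [-6.8  1.8  1.7] w 17.2 t 11.25
tcp in warmer x -146.5 y 0.3
top shoulder [-78.4  13.3  10. ] [-71.5  21.4  20. ] 14 pred -70.5
 gate top z [87.9 89.4 90.5]
side shoulder [-78.6 -21.5   8.4] [-69.7  19.6  20.3] 82 pred -70.5
 gate top z [88.7 90.  91. ]
```

```bash
python3 -m inch '[{"xyz":[1,0,-0.2],"dr":[0,0.004,0]},{"xyz":[2,0,-0.3],"dr":[0,0.008,0]},{"xyz":[3,0,-0.4],"dr":[0,0.01,0]},{"xyz":[4,0,-0.4],"dr":[0,0.01,0]},{"xyz":[5,0,-0.4],"dr":[0,0.01,0]},{"xyz":[6,0,-0.4],"dr":[0,0.01,0]},{"xyz":[6,0,-0.4],"dr":[0,0.01,0]}]'
python3 m.py 9
```

```text
t: 11.93
tool_pos: [475.9, -32.9, 9.4]
ee_rot: [-3.138, 0.124, 0.001]
contact_force: [-8.2, 0.6, 3.5]
grip_width: 17.1
xyz [-47.    0.3  -0.6] dr [-0.001  0.001  0.003] tcp [475.9 -32.9   9.4] F [-8.2  0.6  3.5] w 17.1 t 11.9333
tcp in warmer x -142.3 y 0.3
top shoulder [-73.6  11.3  10.3] [-68.5  21.8  20.5] 14 pred -66.3
 gate top z [88.  89.8 91.6]
side shoulder [-74.9 -20.3   8.4] [-65.4  20.4  19.8] 83 pred -66.3
 gate top z [89.3 90.5 91.4]
```

```bash
python3 -m inch '[{"xyz":[1,0,-0.1],"dr":[0,0.002,0]},{"xyz":[2,0,-0.2],"dr":[0,0.003,0]},{"xyz":[3,0,-0.2],"dr":[0,0.003,0]},{"xyz":[4,0,-0.2],"dr":[0,0.003,0]},{"xyz":[5,0,-0.2],"dr":[0,0.003,0]},{"xyz":[6,0,-0.2],"dr":[0,0.003,0]},{"xyz":[7,0,-0.2],"dr":[0,0.003,0]},{"xyz":[8,0,-0.2],"dr":[0,0.003,0]},{"xyz":[8,0,-0.2],"dr":[0,0.003,0]}]'
python3 m.py 10
```

```text
t: 12.78
tool_pos: [488.7, -34.4, 11.1]
ee_rot: [3.138, -0.124, 0.021]
contact_force: [-1.5, 0.6, -3.8]
grip_width: 17.1
xyz [-60.   -0.2   0.3] dr [ 0.    -0.014  0.003] tcp [488.7 -34.4  11.1] F [-1.5  0.6 -3.8] w 17.1 t 12.7833
tcp in warmer x -129.4 y -0.1
top shoulder [-60.7  12.1  13.4] [-55.4  20.7  22.2] 14 pred -53.4
 gate top z [92.5 94.3 95.8]
side shoulder [-61.9 -21.9   8.2] [-52.7  19.3  23.7] 84 pred -53.4
 gate top z [93.7 95.1 96.1]
```

View pics/s10.png

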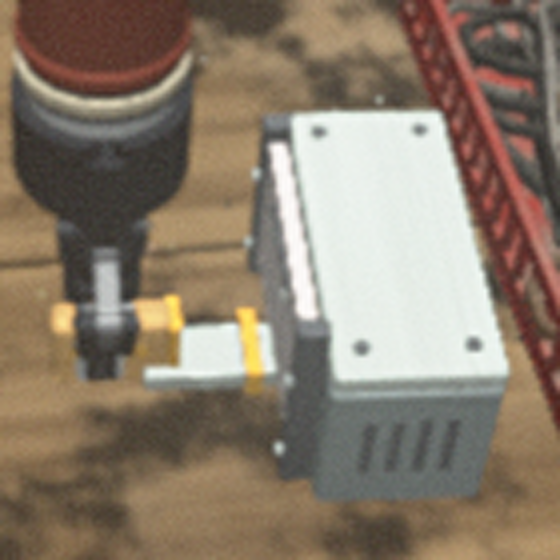

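It broke free and slid on. The shoulder is now about 5 mm from the gate, but the blade is slightly lifted and nose-up. I'll level and lower it.

```bash
python3 -m inch '[{"xyz":[0,0,0.4],"dr":[0,-0.004,0]},{"xyz":[0,0,0.8],"dr":[0,-0.008,0]},{"xyz":[0,0,1.2],"dr":[0,-0.012,0]},{"xyz":[0,0,1.3],"dr":[0,-0.014,0]},{"xyz":[0,0,1.3],"dr":[0,-0.014,0]},{"xyz":[0,0,1.3],"dr":[0,-0.014,0]}]'
python3 m.py 11
```

```text
t: 13.38
tool_pos: [488.7, -34.4, 10.1]
ee_rot: [3.139, -0.124, -0.0]
contact_force: [-1.3, 0.5, -4.6]
grip_width: 17.2
xyz [-59.9  -0.2   0.1] dr [0.    0.    0.003] tcp [488.7 -34.4  10.1] F [-1.3  0.5 -4.6] w 17.2 t 13.3833
tcp in warmer x -129.4 y -0.1
top shoulder [-60.6  13.9  11.9] [-55.   21.1  19.3] 12 pred -53.4
 gate top z [90.2 92.  93.7]
side shoulder [-61.9 -21.1   9.1] [-51.4  22.6  21.5] 81 pred -53.4
 gate top z [91.6 93.  93.9]
```

View pics/t11.png

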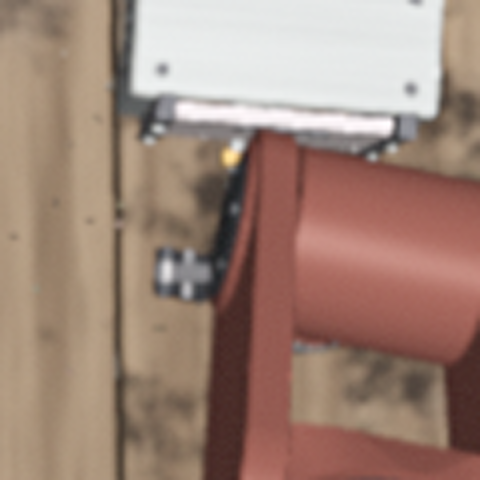

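```bash
python3 -m inch '[{"xyz":[0,0,0.3],"dr":[0,0,0]},{"xyz":[0,0,0.5],"dr":[0,0,0]},{"xyz":[0,0,0.5],"dr":[0,0,0]},{"xyz":[0,0,0.5],"dr":[0,0,0]}]'
python3 m.py 12
python3 - <<'E'
from h import *
for k in ('top12','side12'):
    s,L,c=meas(k)
    for lo,hi in((-48,-45),(-45,-42)):
        for kk in (k,k[:-2]+'3'):
            s,L,c=meas(kk)
            G=L[(abs(L[...,1])<45)&(L[...,0]>lo)&(L[...,0]<hi)&(L[...,2]>70)&(L[...,2]<100)]
            print(kk,lo,np.round(np.median(G[:,2]),1),len(G))
E
```

```text
t: 13.82
tool_pos: [488.6, -34.4, 9.7]
ee_rot: [3.139, -0.124, -0.0]
contact_force: [-0.2, 0.8, -3.7]
grip_width: 17.5
xyz [-59.8  -0.2  -0.3] dr [0.    0.    0.003] tcp [488.6 -34.4   9.7] F [-0.2  0.8 -3.7] w 17.5 t 13.8167
tcp in warmer x -129.5 y -0.1
top shoulder [-60.2  13.6  11.5] [-54.8  21.1  19.1] 11 pred -53.5
 gate top z [89.8 91.6 93.5]
side shoulder [-61.5 -21.5   8.1] [-52.4  18.9  20.2] 81 pred -53.5
 gate top z [91.3 92.7 93.6]
top12 -48 90.0 64
top3 -48 87.0 63
top12 -45 90.5 59
top3 -45 87.0 64
side12 -48 92.2 69
side3 -48 88.4 67
side12 -45 92.1 63
side3 -45 88.6 64
```

View pics/s12.png

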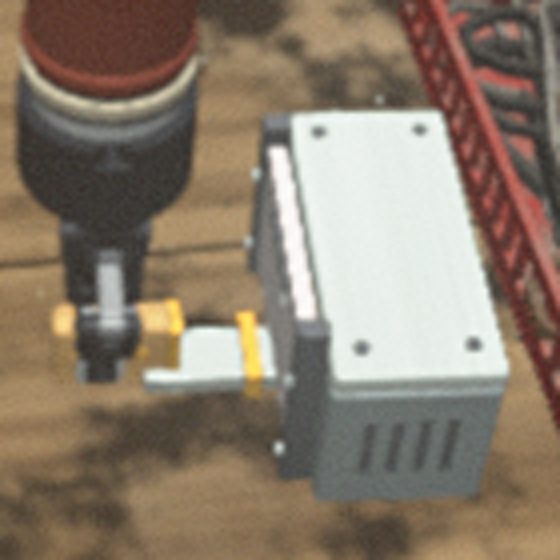

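```bash
python3 -m inch '[{"xyz":[0.5,0,0.2],"dr":[0,0,0]},{"xyz":[1,0,0.2],"dr":[0,0,0]},{"xyz":[1.5,0,0.2],"dr":[0,0,0]},{"xyz":[2,0,0.2],"dr":[0,0,0]},{"xyz":[2.5,0,0.2],"dr":[0,0,0]},{"xyz":[3,0,0.2],"dr":[0,0,0]},{"xyz":[3,0,0.2],"dr":[0,0,0]},{"xyz":[3,0,0.2],"dr":[0,0,0]}]'
python3 m.py 13
python3 - <<'E'
import cv2,numpy as np
s=np.load('/tmp/side13.npz'); cv2.imwrite('pics/s13z.png',cv2.resize(s['color'][245:300,260:325],None,fx=10,fy=10,interpolation=2)[:,:,::-1])
E
```

```text
t: 14.58
tool_pos: [488.7, -34.4, 9.4]
ee_rot: [-3.139, 0.124, 0.011]
contact_force: [-8.4, -0.5, 7.3]
grip_width: 17.4
xyz [-60.   -0.2  -0.2] dr [0.    0.007 0.003] tcp [488.7 -34.4   9.4] F [-8.4 -0.5  7.3] w 17.4 t 14.5833
tcp in warmer x -129.4 y -0.1
top shoulder [-62.   14.4  11.2] [-55.3  21.2  19.4] 11 pred -53.4
 gate top z [89.3 90.9 91.9]
side shoulder [-61.7 -21.1   8.1] [-52.6  20.2  20. ] 81 pred -53.4
 gate top z [90.4 91.8 92.5]
```

View pics/s13z.png

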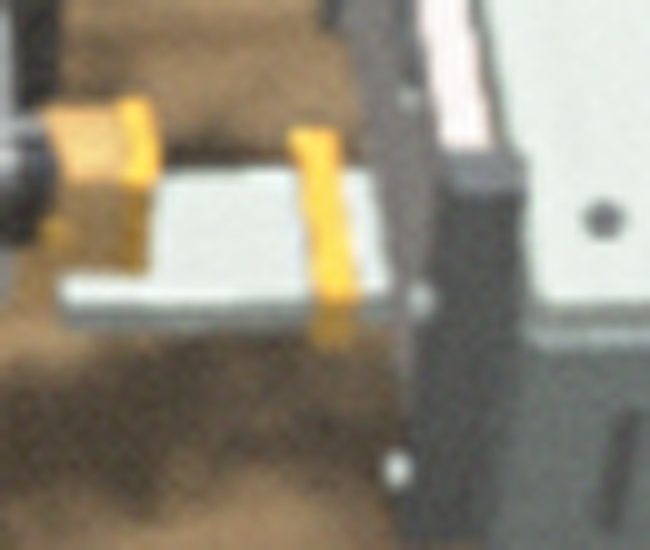

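The blade lies flat and the gate is up about 3 mm (shoulder front edge (345,200), gate face (390,200), so a gap of about 5 mm). I'll unload the press so it slides the last bit.

```bash
python3 -m inch '[{"xyz":[0,0,-0.1],"dr":[0,0.002,0]},{"xyz":[0,0,-0.2],"dr":[0,0.003,0]},{"xyz":[0,0,-0.2],"dr":[0,0.003,0]},{"xyz":[0,0,-0.2],"dr":[0,0.003,0]}]'
python3 m.py 14
```

```text
t: 15.02
tool_pos: [488.9, -34.4, 9.4]
ee_rot: [-3.139, 0.124, 0.006]
contact_force: [-7.5, 0.1, 5.3]
grip_width: 17.1
xyz [-60.1  -0.2  -0.4] dr [0.    0.004 0.003] tcp [488.9 -34.4   9.4] F [-7.5  0.1  5.3] w 17.1 t 15.0167
tcp in warmer x -129.3 y -0.1
top shoulder [-62.2  14.   12.1] [-55.   20.9  16.8] 12 pred -53.3
 gate top z [89.2 90.8 92.2]
side shoulder [-61.6 -20.9   8.6] [-52.3  19.5  20.2] 80 pred -53.3
 gate top z [90.5 91.7 92.7]
```

```bash
python3 -m inch '[{"xyz":[0,0,-0.1],"dr":[0,0.002,0]},{"xyz":[0,0,-0.2],"dr":[0,0.003,0]},{"xyz":[0,0,-0.3],"dr":[0,0.003,0]},{"xyz":[0,0,-0.3],"dr":[0,0.003,0]}]'
python3 m.py 15
```

```text
t: 15.45
tool_pos: [488.9, -34.4, 9.4]
ee_rot: [-3.139, 0.124, 0.001]
contact_force: [-6.3, -0.4, 2.9]
grip_width: 17.0
xyz [-60.1  -0.2  -0.6] dr [0.    0.001 0.003] tcp [488.9 -34.4   9.4] F [-6.3 -0.4  2.9] w 17.0 t 15.45
tcp in warmer x -129.2 y -0.1
top shoulder [-60.1  14.4  11.4] [-55.3  20.8  18.7] 11 pred -53.2
 gate top z [89.3 91.  92.8]
side shoulder [-61.8 -20.5   8.1] [-52.5  18.7  19.7] 84 pred -53.2
 gate top z [90.8 92.1 92.9]
```

```bash
python3 -m inch '[{"xyz":[0,0,-0.1],"dr":[0,0,0]},{"xyz":[0,0,-0.2],"dr":[0,0,0]},{"xyz":[0,0,-0.3],"dr":[0,0,0]},{"xyz":[0,0,-0.3],"dr":[0,0,0]}]'
python3 m.py 16
```

```text
t: 15.88
tool_pos: [489.2, -34.4, 9.5]
ee_rot: [-3.139, 0.124, -0.001]
contact_force: [-4.5, -0.1, -0.3]
grip_width: 17.3
xyz [-60.4  -0.1  -0.6] dr [-0.    -0.001  0.003] tcp [489.2 -34.4   9.5] F [-4.5 -0.1 -0.3] w 17.3 t 15.8833
tcp in warmer x -128.9 y -0.0
top shoulder [-60.7  14.3   8.8] [-52.4  21.1  20. ] 12 pred -52.9
 gate top z [89.3 91.2 93.1]
side shoulder [-61.2 -20.3   8.7] [-51.8  19.9  19.9] 82 pred -52.9
 gate top z [91.3 92.4 93.1]
```

```bash
python3 -m inch '[{"xyz":[0.5,0,0],"dr":[0,0,0]},{"xyz":[1,0,-0.1],"dr":[0,0.001,0]},{"xyz":[1.5,0,-0.2],"dr":[0,0.002,0]},{"xyz":[2,0,-0.2],"dr":[0,0.002,0]},{"xyz":[2,0,-0.2],"dr":[0,0.002,0]}]'
python3 m.py 17
```

```text
t: 16.4
tool_pos: [493.7, -34.7, 10.3]
ee_rot: [3.139, -0.124, 0.012]
contact_force: [-1.3, 0.4, -3.5]
grip_width: 17.4
xyz [-64.9  -0.1  -0.2] dr [-0.    -0.008  0.003] tcp [493.7 -34.7  10.3] F [-1.3  0.4 -3.5] w 17.4 t 16.4
tcp in warmer x -124.4 y -0.0
top shoulder [-56.3  12.9   9.7] [-48.   21.4  21.6] 14 pred -48.4
 gate top z [91.3 92.9 94.1]
side shoulder [-57.2 -24.    8.2] [-47.6  19.8  23.5] 94 pred -48.4
 gate top z [92.7 93.8 94.9]
```

```bash
python3 -m inch '[{"xyz":[-0.6,0,0.2],"dr":[0,-0.003,0]},{"xyz":[-1.2,0,0.4],"dr":[0,-0.006,0]},{"xyz":[-1.2,0,0.5],"dr":[0,-0.008,0]},{"xyz":[-1.2,0,0.5],"dr":[0,-0.008,0]}]'
python3 m.py 18
python3 - <<'E'
import cv2,numpy as np
s=np.load('/tmp/side18.npz'); cv2.imwrite('pics/s18z.png',cv2.resize(s['color'][245:300,260:325],None,fx=10,fy=10,interpolation=2)[:,:,::-1])
E
```

```text
t: 16.83
tool_pos: [493.6, -34.8, 10.5]
ee_rot: [3.139, -0.124, 0.003]
contact_force: [1.3, 0.5, -3.3]
grip_width: 17.3
xyz [-64.8  -0.2   0.3] dr [ 0.    -0.002  0.003] tcp [493.6 -34.8  10.5] F [ 1.3  0.5 -3.3] w 17.3 t 16.8333
tcp in warmer x -124.5 y -0.1
top shoulder [-56.3  14.7   8.2] [-47.8  20.5  20.7] 11 pred -48.5
 gate top z [91.  92.7 94.4]
side shoulder [-57.1 -21.3   8.6] [-47.4  20.1  22.3] 98 pred -48.5
 gate top z [92.3 93.7 94.8]
```

View pics/s18z.png

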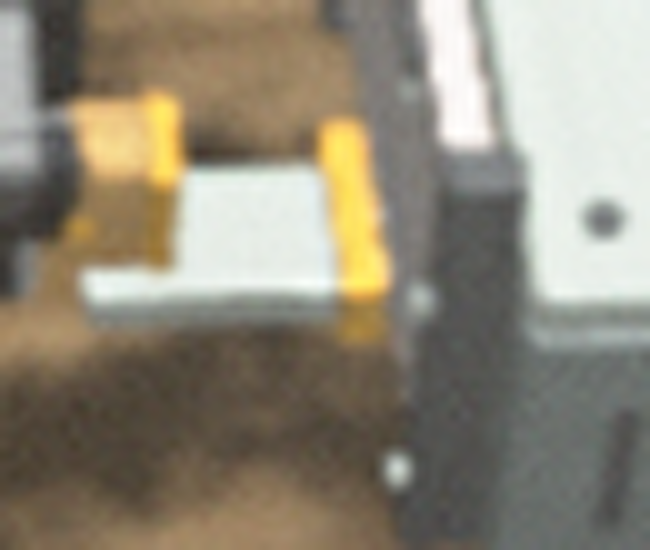

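The shoulder is now right against the gate, at (385,260), and the blade is lifted about 1 mm. I'll back off about 1 mm and set it down.

```bash
python3 -m inch '[{"xyz":[-0.5,0,0.1],"dr":[0,0,0]},{"xyz":[-1,0,0.2],"dr":[0,-0.002,0]},{"xyz":[-1.2,0,0.3],"dr":[0,-0.002,0]},{"xyz":[-1.2,0,0.4],"dr":[0,-0.002,0]},{"xyz":[-1.2,0,0.4],"dr":[0,-0.002,0]}]'
python3 m.py 19
python3 - <<'E'
import cv2,numpy as np
s=np.load('/tmp/side19.npz'); cv2.imwrite('pics/s19z.png',cv2.resize(s['color'][245:300,260:325],None,fx=10,fy=10,interpolation=2)[:,:,::-1])
E
```

```text
t: 17.35
tool_pos: [491.0, -34.7, 9.5]
ee_rot: [3.139, -0.125, -0.004]
contact_force: [0.6, 0.2, -3.0]
grip_width: 17.3
xyz [-62.2  -0.3  -0.4] dr [0.    0.003 0.003] tcp [491.  -34.7   9.5] F [ 0.6  0.2 -3. ] w 17.3 t 17.35
tcp in warmer x -127.1 y -0.2
top shoulder [-60.4  14.4  13.4] [-52.9  21.   22.9] 13 pred -51.1
 gate top z [89.7 91.7 93. ]
side shoulder [-59.6 -22.1   9.5] [-49.6  19.1  20.5] 83 pred -51.1
 gate top z [90.7 92.  93. ]
```

View pics/s19z.png

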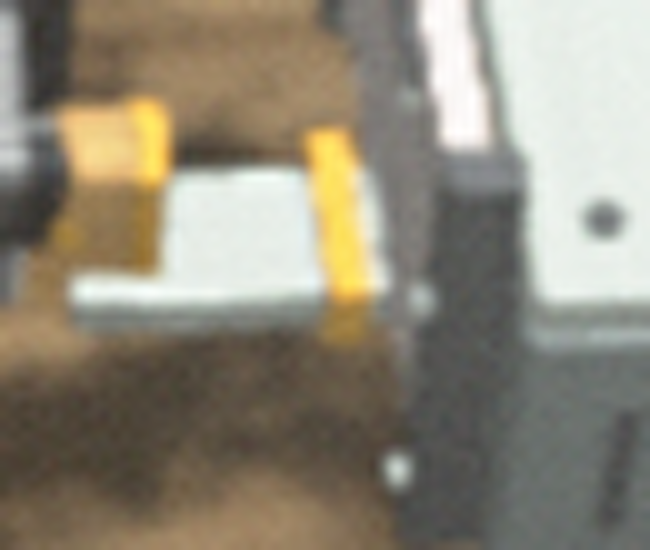

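The gap is about 2.6 mm now (shoulder front (360,230), gate (382,230)). I'll creep forward a little more.

```bash
python3 -m inch '[{"xyz":[0.4,0,0],"dr":[0,0.001,0]},{"xyz":[0.8,0,0],"dr":[0,0.003,0]},{"xyz":[1.2,0,0],"dr":[0,0.003,0]},{"xyz":[1.4,0,0],"dr":[0,0.003,0]},{"xyz":[1.4,0,0],"dr":[0,0.003,0]}]'
python3 m.py 20
```

```text
t: 17.87
tool_pos: [491.1, -34.7, 9.4]
ee_rot: [3.139, -0.124, -0.005]
contact_force: [-3.7, -1.4, 3.4]
grip_width: 17.3
xyz [-62.3  -0.3  -0.5] dr [0.    0.003 0.003] tcp [491.1 -34.7   9.4] F [-3.7 -1.4  3.4] w 17.3 t 17.8667
tcp in warmer x -127.1 y -0.2
top shoulder [-59.9  14.7   9.8] [-52.9  20.6  19.6] 12 pred -51.1
 gate top z [89.4 91.1 92.5]
side shoulder [-59.7 -22.1   8.7] [-49.7  19.9  20.9] 84 pred -51.1
 gate top z [90.7 91.9 92.9]
```

```bash
python3 -m inch '[{"xyz":[0,0,-0.2],"dr":[0,0.002,0]},{"xyz":[0,0,-0.4],"dr":[0,0.003,0]},{"xyz":[0,0,-0.5],"dr":[0,0.003,0]},{"xyz":[0,0,-0.5],"dr":[0,0.003,0]}]'
python3 m.py 21
```

```text
t: 18.3
tool_pos: [491.1, -34.6, 9.4]
ee_rot: [3.139, -0.124, 0.001]
contact_force: [-4.9, -1.2, 2.5]
grip_width: 16.7
xyz [-62.3  -0.2  -0.6] dr [ 0.    -0.001  0.003] tcp [491.1 -34.6   9.4] F [-4.9 -1.2  2.5] w 16.7 t 18.3
tcp in warmer x -127.0 y -0.1
top shoulder [-57.9  14.4  10.9] [-52.9  20.8  18.2] 11 pred -51.0
 gate top z [89.1 91.3 93. ]
side shoulder [-59.5 -20.6   8.3] [-49.8  20.8  21. ] 84 pred -51.0
 gate top z [90.7 91.9 92.9]
```

```bash
python3 -m inch '[{"xyz":[0,0,-0.2],"dr":[0,0,0]},{"xyz":[0,0,-0.4],"dr":[0,0,0]},{"xyz":[0,0,-0.5],"dr":[0,0,0]},{"xyz":[0,0,-0.5],"dr":[0,0,0]}]'
python3 m.py 22
```

```text
t: 18.73
tool_pos: [492.0, -34.3, 9.8]
ee_rot: [-3.139, 0.125, -0.005]
contact_force: [-1.5, -0.5, -3.5]
grip_width: 17.2
xyz [-63.2   0.3  -0.4] dr [-0.001 -0.003  0.003] tcp [492.  -34.3   9.8] F [-1.5 -0.5 -3.5] w 17.2 t 18.7333
tcp in warmer x -126.1 y 0.3
top shoulder [-58.2  14.7  14.2] [-51.2  21.1  18.2] 13 pred -50.1
 gate top z [90.2 91.8 93.3]
side shoulder [-58.3 -21.4   8. ] [-48.6  21.3  21.4] 87 pred -50.1
 gate top z [91.8 93.1 93.9]
```

```bash
python3 -m inch '[{"xyz":[0.2,0,0.1],"dr":[0,-0.002,0]},{"xyz":[0.2,0,0.3],"dr":[0,-0.003,0]},{"xyz":[0.2,0,0.4],"dr":[0,-0.003,0]},{"xyz":[0.2,0,0.4],"dr":[0,-0.003,0]}]'
python3 m.py 23
python3 - <<'E'
import cv2,numpy as np
s=np.load('/tmp/side23.npz'); cv2.imwrite('pics/s23z.png',cv2.resize(s['color'][245:300,260:325],None,fx=10,fy=10,interpolation=2)[:,:,::-1])
E
```

```text
t: 19.17
tool_pos: [492.8, -34.5, 10.1]
ee_rot: [-3.139, 0.124, -0.001]
contact_force: [-1.7, 1.1, -3.9]
grip_width: 17.1
xyz [-64.   0.   0.] dr [-0.    -0.001  0.003] tcp [492.8 -34.5  10.1] F [-1.7  1.1 -3.9] w 17.1 t 19.1667
tcp in warmer x -125.3 y 0.1
top shoulder [-58.   14.7  13.8] [-50.8  21.4  19.6] 12 pred -49.3
 gate top z [90.3 91.9 93.3]
side shoulder [-57.8 -21.1   8. ] [-47.5  21.5  20.9] 95 pred -49.3
 gate top z [91.8 93.  94. ]
```

View pics/s23z.png

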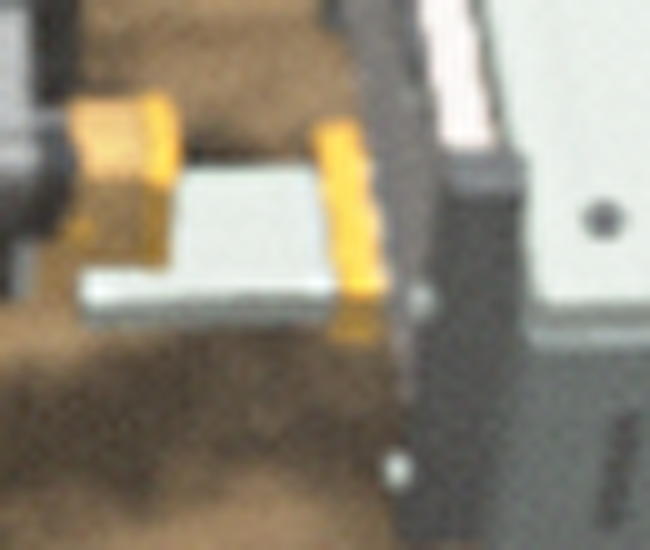

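The gap is about 1 mm, with the blade still about 0.6 mm up. I'll set it down.

```bash
python3 -m inch '[{"xyz":[-0.2,0,0.3],"dr":[0,0,0]},{"xyz":[-0.3,0,0.6],"dr":[0,0,0]},{"xyz":[-0.3,0,0.7],"dr":[0,0,0]},{"xyz":[-0.3,0,0.7],"dr":[0,0,0]}]'
python3 m.py 24
python3 - <<'E'
import cv2,numpy as np
s=np.load('/tmp/side24.npz'); cv2.imwrite('pics/s24z.png',cv2.resize(s['color'][245:300,260:325],None,fx=10,fy=10,interpolation=2)[:,:,::-1])
E
```

```text
t: 19.6
tool_pos: [492.8, -34.6, 9.6]
ee_rot: [3.139, -0.124, 0.002]
contact_force: [-0.4, 1.3, -3.1]
grip_width: 17.3
xyz [-64.   -0.1  -0.5] dr [-0.    -0.001  0.003] tcp [492.8 -34.6   9.6] F [-0.4  1.3 -3.1] w 17.3 t 19.6
tcp in warmer x -125.3 y -0.0
top shoulder [-58.2  14.6  13.2] [-50.7  21.1  19.2] 13 pred -49.3
 gate top z [89.9 91.6 93.3]
side shoulder [-58.  -21.5   9. ] [-47.3  21.3  21. ] 87 pred -49.3
 gate top z [91.2 92.7 93.8]
```

View pics/s24z.png

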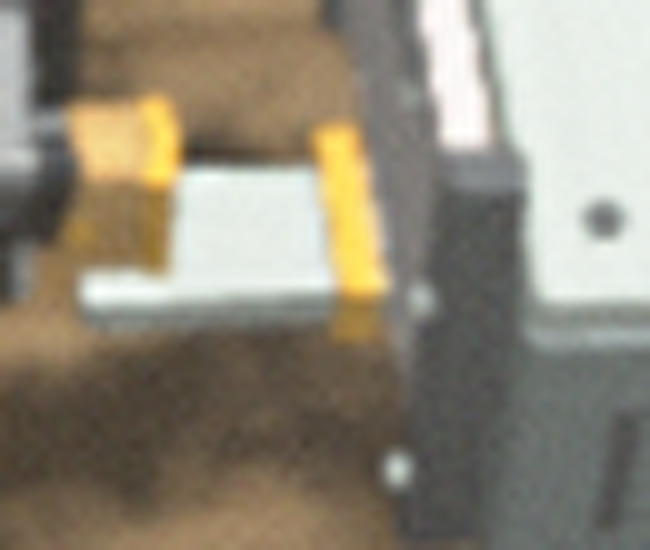

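```bash
python3 -m inch '[{"xyz":[0,0,0.2],"dr":[0,0,0]},{"xyz":[0,0,0.3],"dr":[0,0,0]},{"xyz":[0,0,0.3],"dr":[0,0,0]}]'
python3 -m inch '[{"xyz":[0,0,0],"dr":[0,0,0]},{"xyz":[0,0,0],"dr":[0,0,0]},{"xyz":[0,0,0],"dr":[0,0,0]},{"xyz":[0,0,0],"dr":[0,0,0]},{"xyz":[0,0,0],"dr":[0,0,0]},{"xyz":[0,0,0],"dr":[0,0,0]}]' 0.3
python3 -m inch '[{"xyz":[0,0,-10],"dr":[0,0,0]},{"xyz":[0,0,-30],"dr":[0,0,0]},{"xyz":[0,0,-60],"dr":[0,0,0]},{"xyz":[0,0,-90],"dr":[0,0,0]},{"xyz":[-15,0,-120],"dr":[0,0,0]},{"xyz":[-40,0,-150],"dr":[0,0,0]},{"xyz":[-60,0,-170],"dr":[0,0,0]},{"xyz":[-80,0,-180],"dr":[0,0,0]},{"xyz":[-80,0,-180],"dr":[0,0,0]},{"xyz":[-80,0,-180],"dr":[0,0,0]}]'
python3 m.py 25
python3 - <<'E'
import cv2,numpy as np
s=np.load('/tmp/side25.npz'); cv2.imwrite('pics/s25z.png',cv2.resize(s['color'][245:300,260:325],None,fx=10,fy=10,interpolation=2)[:,:,::-1])
s=np.load('/tmp/top25.npz'); cv2.imwrite('pics/t25z.png',cv2.resize(s['color'][140:270,270:400],None,fx=4.5,fy=4.5,interpolation=2)[:,:,::-1])
cv2.imwrite('pics/t25f.png',s['color'][:,:,::-1])
E
```

```text
t: 19.95
tool_pos: [492.8, -34.7, 9.5]
ee_rot: [-3.139, 0.124, -0.002]
contact_force: [0.2, 2.2, -0.3]
grip_width: 17.1
t: 20.45
tool_pos: [492.3, -34.8, 9.1]
ee_rot: [3.139, -0.125, 0.001]
contact_force: [0.1, 0.4, 0.7]
grip_width: 55.3
t: 21.28
tool_pos: [412.8, -28.4, 190.3]
ee_rot: [3.138, -0.125, 0.006]
contact_force: [0.0, -0.5, -0.3]
grip_width: 55.4
xyz [ 15.6  -0.3 180.3] dr [ 0.001 -0.004  0.003] tcp [412.8 -28.4 190.3] F [ 0.  -0.5 -0.3] w 55.4 t 21.2833
tcp in warmer x -205.6 y -0.4
 gate top z [88.9 90.9 92.1]
side shoulder [-139.   -10.6    8.6] [-108.9   -6.9   25. ] 15 pred -129.6
 gate top z [90.5 92.  92.8]
```

View pics/s25z.png

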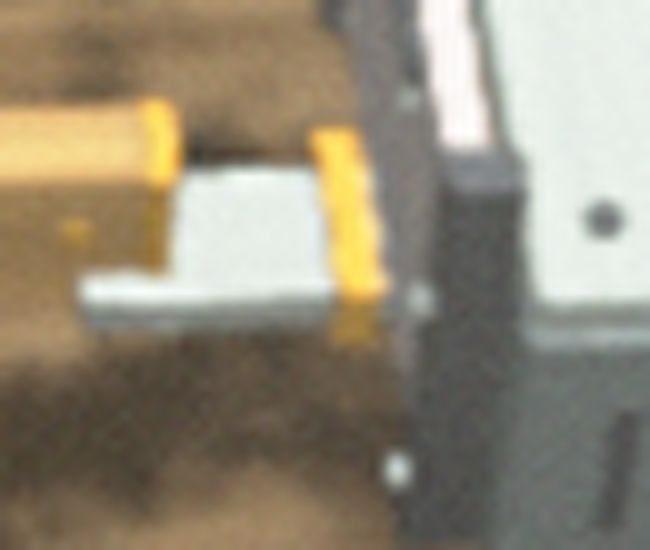

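View pics/t25f.png

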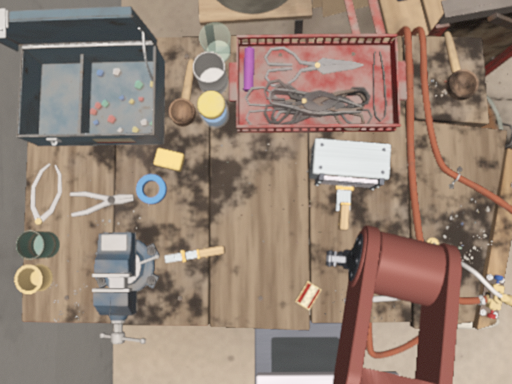

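The feeler stays in place with its shoulder about 1 mm off the gate ((380,260) in the side crop). In the top view it lies square under the gate at (344,205), and the thin feeler hasn't moved (195,255). One last numeric check, then I hand in.

Run:
```python
from h import *
for k in('top25','side25'):
    s,L,c=meas(k); sat=c[...,0]-c[...,2]
    P=L[(sat>70)&(abs(L[...,1])<35)&(abs(L[...,0]+54)<12)&(L[...,2]>8)&(L[...,2]<25)]
    print(k,'shoulder',np.round(P.min(0),1),np.round(P.max(0),1))
    P=L[(sat>50)&(abs(L[...,1])<35)&(L[...,0]>-160)&(L[...,0]<-82)&(L[...,2]>32)&(L[...,2]<45)]
    r=cv2.minAreaRect(P[:,:2].astype(np.float32)); print('handle',r)
    G=L[(abs(L[...,1])<45)&(L[...,0]>-48)&(L[...,0]<-42)&(L[...,2]>70)&(L[...,2]<100)]; print('gate',np.median(G[:,2]))
print(ctrl.state()['t']); ctrl.job_done()
```

```text
top25 shoulder [-58.2 -19.3  11.4] [-50.3  20.8  20.4]
handle ((-118.13070678710938, 0.3927745819091797), (57.97650909423828, 19.957256317138672), 1.1869697570800781)
gate 89.81278022426773
side25 shoulder [-57.7 -20.6   8.9] [-47.6  18.6  20.1]
handle ((-117.10385131835938, -0.4132652282714844), (58.097373962402344, 21.175264358520508), 0.973177969455719)
gate 91.18417908287643
21.3833
the job is handed in; nothing more can be done
```

The thick feeler is in under the gate and released, and I handed the job in at about 21.4 s. I gripped it by the handle, carried it about 15 to 30 mm clear of the worktop to the gate, and set it down there. I then slid it in and lifted the gripper clear.

**Last checks**
- **Fit:** the blade is centred to within about 1 mm and square to within about 1°.
- **Gate:** the two cameras put it up 2.7 mm and 2.8 mm, against 3 mm expected on the thick blade.
- **Shoulder:** it stands about 1 mm from the gate by my estimate. The cameras disagree here: the top view reads about 1.8 mm of gap and the side view reads slightly past the gate face. That is within their 2 mm accuracy.
- **Thin feeler:** it shows at the same place in the top view.

**What did not go smoothly**
- **Digging in:** the blade dug into the worktop when it first met the gate, and the tool force reached about 31 N along and 36 N up. I eased that off.
- **Lift during insertion:** easing off made the blade break free and jump forward twice. It rose by up to about 1.5 mm, and the gate briefly went above 3 mm.
- **Overshoot:** the shoulder reached the gate once, possibly touching it. I backed off about 2.6 mm, crept forward again and lowered the blade flat before letting go.

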